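Show the praline to the kitchen display's camera

ROBOT

A 6-joint arm with a two-finger parallel gripper is mounted at the origin on a cart in front of the work surface, level with it; the furniture and walls round the work are solid. World frame = base frame: x ahead of the robot, y to its left, z up, the work surface at z = 0. Lengths are in m, angles in rad, forces in N, time in s.
With the tool pointing down it reaches from about 0.3 to 0.875 m from the base axis. Payload 6.4 kg.
Tool frame: the origin (TCP) lies between the finger pads; the fingertips stand 19 mm ahead of it and the grasp point (between the pads) is the TCP (ctrl.tips_ahead is the z of the fingertips in the tool frame, in m); z points along the fingers, y is the line along which they close (so a half turn about z gives the same grasp; the last joint's range is limited). The gripper opens to 85 mm and grips with 20 to 120 N. Pads are 22 mm wide; open, the fingers measure 114 mm over their backs; the gripper's body (76 mm by 85 mm) begins 54 mm behind the grasp point. The pads swing forward as they close: fully open they stand 13 mm farther back than shut.
Start: joints at [0.959, 0.181, 1.607, -0, 1.354, -0.206], TCP at [0.227, 0.528, 0.211] pointing down, gripper open.
Joint ranges: [-2.99, 2.99], [-0.89, 2.07], [0.3, 2.58], [-1.14, 4.28], [0, 2.63], [-3.12, 3.12]. Speed limits (rad/s): [2.57, 2.57, 3.01, 3.14, 3.14, 3.14].

INTERFACE

Orientations are given as a unit quaternion [w, x, y, z].
In Python, from bench import readout, vision, ctrl gives the robot as it stands.
- The arm moves only by the tool play_rows, never from a script. Its arguments are lists of equal length, an entry for each row: "xyz": the shift along the tool's x, y, z in mm, a list of three; "rot": the turn, a rotation vector about the tool's x, y, z in rad, a list of three; "grip": the opening, from 0 (shut) to 1 (fully open). In form: {"xyz": [[x, y, z], ...], "rot": [[rx, ry, rz], ...], "grip": [grip, ...]}. A call has exactly 10 rows; each row is the pose to reach, as a shift and turn from the pose commanded when the call began, along the tool's axes at that moment; what a row does not reach only later rows make up. A row lasts 1/8 s, in which the tool goes at most 62.5 mm and 10.7 degrees, less where a joint would pass 70% of its speed; a pose out of reach is approached as far as the arm can. A call with a gripper value outside its range is refused whole. The fingers move at their own pace and stop on an object; the grip force is fixed at half the most. Time passes only in rows, so rows that repeat a pose let the fingers close, or fill a call up. It gives the time, the measured TCP pose, the force, the opening and the grip force at its end, in the units of the state.
- readout.get_obs(): the state, without advancing time (a new reading comes with each control period).
- vision.camera(name): name is "side" or "top" or "wrist"; returns a dict with "color" (384x512x3 uint8, red, green, blue), "depth" (384x512 float32, m along the optical axis (not along the pixel's ray), 0 where there is no reading), "camera_matrix" (3x3 intrinsics, pixels), "k1" (the pictures are not rectified: a ray, as slopes to the right and down, at radius r is drawn at 1 + k1 r^2 times it, then the intrinsics apply), "extrinsics" (4x4, takes a point from camera to world coordinates); the wrist camera has in their place "hand_eye" (4x4, takes a point from camera to tool coordinates, whose origin is the TCP and whose axes are the flange's). Camera axes: x right, y down, z forward; pixel columns grow to the right and rows downward; lengths in m; the calibration is good to about 2 mm. A picture is of the moment at which its call begins: read the wrist's pose just before it.
- ctrl.hand_in(): hands the job in; it is judged then, once.
The state is a dict: "time_s": time; "q": joint angles; "dq": joint speeds; "joint_efforts": joint torques, N m; "eef_pos": TCP position; "eef_rot": TCP orientation; "wrist_force": force on the tool from outside, world axes, zero at the start; "torque": the same for the moment, N m; "opening": opening from 0.0 (shut) to 1.0 (fully open); "grasp_force": force on a finger pad.
Only numpy, scipy, OpenCV 4.12 (cv2) and the standard library are available. Lean on these libraries where they do the work, as an engineer would, in place of code of your own. Each camera call takes 0.05 s, during which the arm holds its last target. There are 200 camera calls.

TASK

Get ready to show the praline on a video call: raise the screen of the folding kitchen display by its camera stalk until it stands upright, square to its base, and let go of it. Then take the tasting dish by its handle, lift it clear of the worktop and, in the air, give it about a quarter turn so that its white-striped edge squarely faces the screen, keeping the dish level and the loose praline resting in its middle all the while. Finish still holding the dish like this, centred in front of the screen, a hand's length or so from the display's front edge and about 10 cm above the worktop, with everything else left where it stands.

Things in the scene. Friction and masses are not known exactly. Their poses are not given: they have to be found in the camera images.
- display: base of the folding kitchen display, dark grey slab 150 (x) x 180 (y) x 18 mm, heavy, does not move; origin: centre of its underside, on the worktop. Its +x points to its hinge side (back), -x to its front, where the viewer is; y runs along the hinge; z up.
- screen_hinge (a point): middle of the hinge line, fixed in the display's frame at x = +68 mm, y = 0, z = 24 mm above the worktop; the hinge line runs along the display's y axis.
- screen (a joint): opening angle of the screen (rad): 0 lies flat shut on the base, 1.571 stands upright square to the base, stop at 2.2. Stiff friction hinge (about 0.45 N m, i.e. 3 N at the stalk): it stays where it is left. The screen is a grey panel 142 mm long from the hinge, 176 mm wide and 10 mm thick.
- screen_stalk (a point): grip point on the orange camera stalk at the middle of the screen's free edge, 170 mm from the hinge line, 27 mm beyond the edge. The stalk is 14 mm wide along the hinge direction, 12 mm thick, and ends 17 mm farther out. Lying shut it is 24 mm above the worktop, this point 27 mm in front of the base. Pinched across its width it can pivot between the fingers as the screen swings up.
- dish: blue round tasting dish, loose, about 130 g, 103 mm across and 19 mm high, a shallow cone inside (floor rising from 7 mm above the worktop at the middle at 7 degrees, steeper rim from radius 36 mm). Origin: centre of its underside, on the worktop. Its +x points to the white stripe on the rim, its -x to the handle, z up.
- dish_handle (a point): grip point on the dish's blue handle, a level bar 14 mm wide, 14 mm high and 50 mm long, pointing straight out from the rim; this point lies 74 mm from the dish's middle, 17 mm above the dish's underside (bar from 10 to 24 mm), the bar's end 23 mm farther out.
- dish_stripe (a point): middle of the broad white stripe on the rim, across from the handle, 43 mm from the dish's middle.
- praline: loose gold ball, 28 mm across, 20 g, resting in the middle of the dish and free to roll; origin: its centre (21 mm above the dish's underside when centred).
- mug: bystander: white spotted mug, 82 x 114 x 91 mm; origin: middle of its underside; leave alone.
- egg_cup: bystander: teal egg cup, 50 mm across, 58 mm high; origin: middle of its underside; leave alone.
- lemon: bystander: lemon, 78 x 55 x 56 mm; origin: middle of its underside; leave alone.
- glass: bystander: small glass, 49 mm across, 62 mm high; origin: middle of its underside; leave alone.
- onion: bystander: red onion, 64 x 67 x 71 mm; origin: middle of its underside; leave alone.
- soap: bystander: flat plastic squeeze bottle with a green label, 52 x 86 x 219 mm; origin: middle of its underside; leave alone.
- peeler: bystander: black vegetable peeler, 170 x 25 x 18 mm; origin: middle of its underside; leave alone.

How it is judged:
By the outcome, as a careful person would: the job done as asked, in the order asked, and still so for the second after the job is handed in, while the arm keeps its last pose, push and grip.
It also fails if it takes over 61 s, if anything falls off the work surface, if the arm or the gripper's body presses on something with over 40 N, if the wrist force passes 120 N, or if a joint passes its speed limit or range.

## Working session

There is one attempt and no reset: what is moved stays moved. The work goes in short steps, Python scripts to look and compute and a tool call to move; the robot and the scene stay as the last step left them, time stands still between calls to the robot, and variables do not carry over. Pictures are saved under pics/ and viewed, at most 10 in all, crops included, and the job is handed in when it is done.

Besides the shell and the picture viewer there is one more tool, called after "Emit:" as name(argument=value, ...), one argument or row to a line, values as JSON. play_rows: Moves the arm, as the interface text tells. Its arguments: {"type":"object","properties":{"xyz":{"type":"array","items":{"type":"array","items":{"type":"number"}}},"rot":{"type":"array","items":{"type":"array","items":{"type":"number"}}},"grip":{"type":"array","items":{"type":"number"}}},"required":["xyz","rot","grip"]}

```bash
mkdir -p pics; ls; cat > h.py <<'E'
import numpy as np, cv2
from bench import readout, vision, ctrl
from scipy.spatial.transform import Rotation as R
def pose():
    o=readout.get_obs(); q=o["eef_rot"]; T=np.eye(4)
    T[:3,:3]=R.from_quat([q[1],q[2],q[3],q[0]]).as_matrix(); T[:3,3]=o["eef_pos"]; return T
def shot(n,fn=None):
    T=pose(); c=vision.camera(n)
    c["X"]=T@c["hand_eye"] if n=="wrist" else np.array(c["extrinsics"])
    if fn: cv2.imwrite("pics/"+fn,c["color"][:,:,::-1])
    return c
def rays(c,uv):
    uv=np.atleast_2d(np.float64(uv)); K=np.array(c["camera_matrix"])
    d=np.array([c["k1"],0,0,0,0],float)
    p=cv2.undistortPoints(uv.reshape(-1,1,2),K,d).reshape(-1,2)
    v=np.c_[p,np.ones(len(p))]@c["X"][:3,:3].T
    return c["X"][:3,3],v
def onz(c,uv,z):
    o,v=rays(c,uv); return o+v*((z-o[2])/v[:,2])[:,None]
def depthpt(c,uv):
    o,v=rays(c,uv); uv=np.atleast_2d(uv).astype(int)
    return o+v*c["depth"][uv[:,1],uv[:,0]][:,None]
def cross(c1,uv1,c2,uv2):
    o1,v1=rays(c1,uv1);o2,v2=rays(c2,uv2);v1=v1[0];v2=v2[0]
    s=np.linalg.lstsq(np.c_[v1,-v2],o2-o1,rcond=None)[0]
    a=o1+s[0]*v1;b=o2+s[1]*v2; return (a+b)/2,np.linalg.norm(a-b)
def totool(p):
    T=pose(); return T[:3,:3].T@(np.asarray(p)-T[:3,3])*1000
E
python3 - <<'E'
from h import *
o=readout.get_obs(); print(o)
a=shot("top","t0.png");b=shot("side","s0.png")
print(a["X"],b["X"],a["camera_matrix"],a["k1"],ctrl.tips_ahead)
cv2.imwrite("pics/ts.png",cv2.resize(np.vstack([a["color"],b["color"]])[:,:,::-1],(400,600)) )
E
```

```text
pics
{'time_s': 0.0, 'q': array([ 9.58705726e-01,  1.81544817e-01,  1.60798752e+00,  2.14851560e-05,
        1.35382864e+00, -2.06303685e-01]), 'dq': array([ 0.0002839 ,  0.00068468,  0.0001207 , -0.00077551,  0.00026376,
       -0.0016078 ]), 'joint_efforts': array([-2.99070070e-04, -4.44879878e+01, -3.51324320e+01, -4.49378576e-04,
        9.55071329e-03, -7.12188324e-06]), 'eef_pos': array([0.22661203, 0.52782474, 0.20989198]), 'eef_rot': array([-3.61407545e-04,  2.01506472e-01,  9.79486784e-01, -8.06994610e-04]), 'wrist_force': array([ 0.23416992, -0.50411072, -0.42776888]), 'torque': array([ 0.00021858,  0.03351756, -0.02224222]), 'grasp_force': 0.0, 'opening': 0.9971211861453408}
[[-0.02397206 -0.99218105  0.12248306  0.46651778]
 [-0.99968226  0.0228357  -0.01067322  0.02994849]
 [ 0.00779278 -0.1227     -0.99241321  1.25860414]
 [ 0.          0.          0.          1.        ]] [[ 0.4931419  -0.49681585  0.7141324  -0.64397074]
 [-0.86985124 -0.26929563  0.41332637 -0.71984673]
 [-0.01303435 -0.8250175  -0.56495684  1.07360261]
 [ 0.          0.          0.          1.        ]] [[402.6543191    0.         256.25950395]
 [  0.         402.6543191  192.28591433]
 [  0.           0.           1.        ]] 0.027538956689965515 0.019
```

View pics/t0.png

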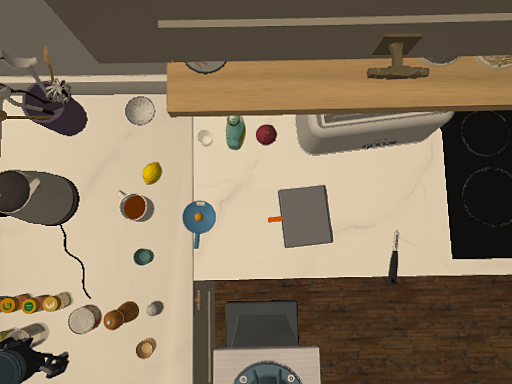

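View pics/s0.png

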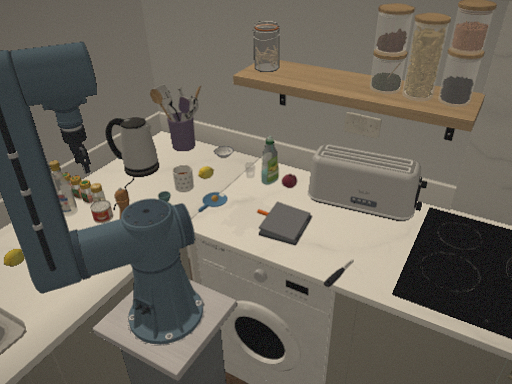

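The top picture shows the display at about (305,216), its orange stalk pointing left at (275,219), the dish at (199,217) with its handle pointing down at (196,240), and its stripe at (200,203). The side view shows the stalk at (265,212) and the dish at (214,200).

```bash
cat > m.py <<'E'
from h import *
def masks(c):
    h=cv2.cvtColor(c["color"],cv2.COLOR_RGB2HSV)
    org=cv2.inRange(h,(3,180,120),(14,255,255)); blu=cv2.inRange(h,(98,110,60),(112,255,255))
    gry=cv2.inRange(h,(0,0,50),(179,70,130))
    return org,blu,gry
def big(m,win):
    x0,y0,x1,y1=win; z=np.zeros_like(m); z[y0:y1,x0:x1]=m[y0:y1,x0:x1]
    n,l,s,ce=cv2.connectedComponentsWithStats(z); k=1+np.argmax(s[1:,4]); return (l==k).astype(np.uint8),s[k],ce[k]
E
python3 - <<'E'
from m import *
t=shot("top");s=shot("side")
P={}
for n,c,w1,w2 in (("t",t,(255,200,300,240),(170,190,230,260)),("s",s,(245,200,280,225),(190,185,235,225))):
    o,b,g=masks(c)
    mo,so,co=big(o,w1); mb,sb,cb=big(b,w2); P[n]=(co,cb)
    print(n,so,co,sb,cb)
    print("z24 stalk",onz(c,co,.024),depthpt(c,co))
    ys,xs=np.nonzero(mb); p=onz(c,np.c_[xs,ys],.017)[:,:2]; print("dish ext",p.min(0),p.max(0))
print(cross(t,P["t"][0],s,P["s"][0]))
# display rect from top
_,_,g=masks(t); m,sg,cg=big(g,(270,175,340,255)); 
cn=max(cv2.findContours(m,0,2)[0],key=cv2.contourArea); r=cv2.minAreaRect(cn); bx=cv2.boxPoints(r)
print(r,onz(t,bx,.029)[:,:2], onz(t,r[0],.029), onz(t,bx,.018)[:,:2])
E
```

```text
t [268 216  15   6  57] [275.03508772 218.66666667] [183 202  32  46 690] [198.34492754 218.82898551]
z24 stalk [[ 0.53610902 -0.03891638  0.024     ]] [[ 0.53492858 -0.03774826  0.04494188]]
dish ext [0.45586758 0.14846128] [0.59400118 0.2437544 ]
s [258 210  10   5  24] [261.95833333 211.95833333] [204 205   4   4   4] [205.5 206.5]
z24 stalk [[ 0.55617171 -0.02325803  0.024     ]] [[ 0.52632608 -0.04058107  0.05010194]]
dish ext [0.47661808 0.19684837] [0.49890885 0.19810618]
(array([ 0.5344587 , -0.0369994 ,  0.04354218]), np.float64(0.001978960349777379))
((305.11224365234375, 215.92576599121094), (58.3005485534668, 49.035030364990234), 83.0887680053711) [[ 0.62407274 -0.04813997]
 [ 0.63897243 -0.19892313]
 [ 0.46139316 -0.21207615]
 [ 0.44711008 -0.0639669 ]] [[ 0.54205972 -0.1308037   0.029     ]] [[ 0.62548222 -0.04883855]
 [ 0.6405152  -0.20097061]
 [ 0.46134732 -0.21424129]
 [ 0.44693646 -0.06480707]]
```

Emit:
play_rows(
  xyz=[
    [-50,-40,0],
    [-100,-80,0],
    [-151,-119,0],
    [-202,-159,0],
    [-252,-199,0],
    [-303,-239,0],
    [-353,-279,0],
    [-404,-318,0],
    [-455,-358,0],
    [-495,-395,0],
  ],
  rot=[
    [0,0,0.12],
    [0,0,0.24],
    [0,0,0.36],
    [0,0,0.48],
    [0,0,0.6],
    [0,0,0.72],
    [0,0,0.84],
    [0,0,0.96],
    [0,0,1.07],
    [0,0,1.07],
  ],
  grip=[1,1,1,1,1,1,1,1,1,1],
)

```text
time_s: 1.45
eef_pos: [0.523, -0.0244, 0.2108]
eef_rot: [0.0, 0.673, 0.739, 0.0]
wrist_force: [1.3, 0.1, -0.1]
opening: 1.004
grasp_force: 0.0
```

```bash
python3 - <<'E'
from m import *
import time
c=shot("wrist","w1.png"); T=pose(); print(T.round(3)); print(np.array(c["hand_eye"]).round(3), c["camera_matrix"][0,0],c["k1"])
E
```

```text
[[-0.09   0.996  0.003  0.526]
 [ 0.996  0.09  -0.005 -0.031]
 [-0.005  0.002 -1.     0.211]
 [ 0.     0.     0.     1.   ]]
[[-0.    -0.956 -0.294  0.075]
 [ 1.    -0.001  0.001 -0.001]
 [-0.001 -0.294  0.956 -0.164]
 [ 0.     0.     0.     1.   ]] 313.13731370108843 -0.04487535384476614
```

View pics/w1.png

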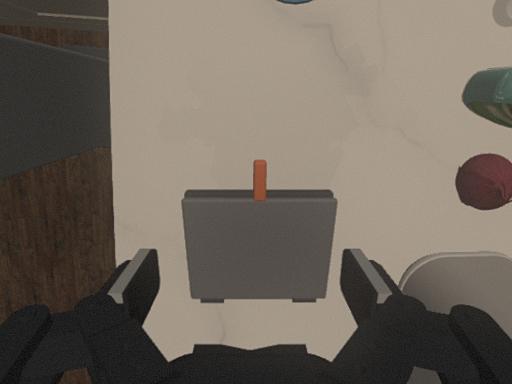

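The wrist view shows the stalk at (260,160)–(260,200), the screen front edge at row 199 and the hinge end at row 298. The front end looks wider, so the screen is already slightly open. I'll fit its plane.

```bash
cat > scr.py <<'E'
from m import *
def fit(c,win):
    # plane of the screen panel from depth in a window
    x0,y0,x1,y1=win; u,v=np.meshgrid(np.arange(x0,x1,3),np.arange(y0,y1,3)); uv=np.c_[u.ravel(),v.ravel()]
    p=depthpt(c,uv); p=p[c["depth"][uv[:,1],uv[:,0]]>0]; m=np.median(p,0)
    for _ in range(3):
        n=np.linalg.svd(p-p.mean(0),full_matrices=False)[2][2]; d=abs((p-p.mean(0))@n); p=p[d<=max(np.percentile(d,90),.001)]
    return p.mean(0),n*np.sign(n[2]),p
E
python3 - <<'E'
from scr import *
c=shot("wrist"); T=pose()
ce,n,p=fit(c,(200,210,325,290)); print("plane",ce,n,"tilt",np.arctan2(np.hypot(*n[:2]),n[2]))
tt=depthpt(c,np.array([[150,230],[300,130],[220,120]])); print("table",tt)
o,b,g=masks(c); mo,so,co=big(o,(230,140,290,230)); print(so,co)
t=shot("top"); ot,_,_=masks(t); 
try:
  _,s2,c2=big(ot,(255,200,300,240)); print(s2,c2,cross(c,co,t,c2))
except Exception as e: print(e)
ys,xs=np.nonzero(mo); q=depthpt(c,np.c_[xs,ys]); print("stalk depth med",np.median(q,0))
tip=[260,161]; print("tip",onz(c,tip,np.median(q[:,2])))
print("corners z via depth",depthpt(c,np.array([[190,203],[330,203],[196,294],[323,294]])))
print("base front corners",onz(c,[[188,191],[332,191]],.018))
E
```

```text
plane [ 0.54878985 -0.12991386  0.03673359] [ 0.00935029 -0.10309251  0.99462782] tilt 0.10370143404059597
table [[ 4.04953315e-01 -1.32383765e-01  1.21848992e-03]
 [ 5.81694923e-01  1.19599760e-02  9.98197480e-04]
 [ 4.86996484e-01  1.48665303e-02 -4.87037564e-04]]Traceback (most recent call last):
  File "<stdin>", line 5, in <module>
  File "m.py", line 9, in big
    n,l,s,ce=cv2.connectedComponentsWithStats(z); k=1+np.argmax(s[1:,4]); return (l==k).astype(np.uint8),s[k],ce[k]
                                                      ~~~~~~~~~^^^^^^^^^
    return _wrapfunc(a, 'argmax', axis=axis, out=out, **kwds)
    return bound(*args, **kwds)
ValueError: attempt to get argmax of an empty sequence
```

```bash
sed -i 's/(3,180,120),(14,255,255)/(2,140,80),(15,255,255)/' m.py
python3 - <<'E'
from scr import *
c=shot("wrist"); T=pose()
print(c["color"][180,260])
o,b,g=masks(c); mo,so,co=big(o,(230,140,290,230)); print(so,co)
t=shot("side"); ot,_,_=masks(t); 
try:
  _,s2,c2=big(ot,(245,200,280,225)); print(s2,c2,cross(c,co,t,c2))
except Exception as e: print(e)
ys,xs=np.nonzero(mo); q=depthpt(c,np.c_[xs,ys]); z=np.median(q[:,2]); print("stalk depth med",np.median(q,0))
print("tip",onz(c,[260,so[1]],z),"root",onz(c,[260,so[1]+so[3]],z))
pc=depthpt(c,np.array([[190,205],[330,205],[196,293],[323,293]])); print("corners",pc)
print("base front corners",onz(c,[[188,191],[332,191]],.018))
ux=pc[2:].mean(0)-pc[:2].mean(0); uy=pc[1]-pc[0]; print("dirx",ux/np.hypot(*ux[:2]),"diry",uy/np.linalg.norm(uy))
E
```

```text
[143  79  56]
[253 157  12  40 457] [258.72866521 176.62800875]
[258 210  10   5  32] [262.25  212.125] (array([ 0.53532804, -0.03554318,  0.04114122]), np.float64(0.001963138942376757))
stalk depth med [ 0.53432648 -0.03312447  0.04776364]
tip [[ 0.53361755 -0.01179372  0.04776364]] root [[ 0.53796145 -0.05586238  0.04776364]]
corners [[ 0.46111887 -0.07339541  0.04370389]
 [ 0.61792388 -0.06018625  0.04200036]
 [ 0.46989438 -0.1983031   0.02902271]
 [ 0.63286306 -0.1837643   0.02965501]]
base front corners [[ 0.45385253 -0.06535479  0.018     ]
 [ 0.62471078 -0.05027183  0.018     ]]
dirx [ 0.09500515 -0.99547678 -0.10827293] diry [ 0.99641225  0.08393721 -0.010825  ]
```

Emit:
play_rows(
  xyz=[
    [0,9,25],
    [0,9,55],
    [0,9,85],
    [0,9,115],
    [0,9,140],
    [0,9,158],
    [0,9,169],
    [0,9,169],
    [0,9,169],
    [0,9,169],
  ],
  rot=[
    [0,0,0],
    [0,0,0],
    [0,0,0],
    [0,0,0],
    [0,0,0],
    [0,0,0],
    [0,0,0],
    [0,0,0],
    [0,0,0],
    [0,0,0],
  ],
  grip=[0.6,0.6,0.6,0.6,0.6,0.6,0.6,0.5,0.4,0.4],
)

```text
time_s: 2.9
eef_pos: [0.532, -0.0218, 0.0427]
eef_rot: [0.001, 0.673, 0.74, 0.0]
wrist_force: [0.3, 0.4, -0.3]
opening: 0.394
grasp_force: 0.0
```

```bash
python3 - <<'E'
from scr import *
T=pose(); print(T.round(4))
c=shot("wrist","w2.png"); o,b,g=masks(c); mo,so,co=big(o,(100,100,400,380)); print(so,co, onz(c,co,.042), totool(onz(c,co,.042)[0]))
E
```

```text
[[-9.470e-02  9.955e-01  1.600e-03  5.320e-01]
 [ 9.955e-01  9.470e-02 -4.000e-04 -2.180e-02]
 [-6.000e-04  1.600e-03 -1.000e+00  4.270e-02]
 [ 0.000e+00  0.000e+00  0.000e+00  1.000e+00]]
[ 241  219   24   73 1665] [252.34834835 254.89489489] [[ 0.53438261 -0.03421767  0.042     ]] [-12.66001055   1.31160083   0.60292057]
```

View pics/w2.png

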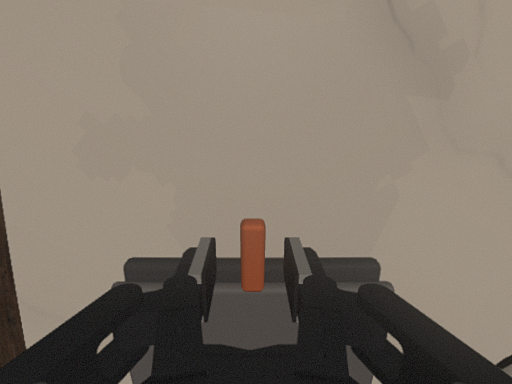

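```bash
python3 - <<'E'
from scr import *
for i in range(3):
    print(readout.get_obs()["eef_pos"].round(4), readout.get_obs()["time_s"], readout.get_obs()["q"].round(4)); vision.camera("wrist")
E
```

```text
[ 0.5319 -0.0217  0.0426] 2.95 [-0.264   0.3046  1.8357  0.      0.9998 -0.3589]
[ 0.5317 -0.0218  0.0424] 3.0 [-0.2641  0.3048  1.8359 -0.      0.9997 -0.3589]
[ 0.5316 -0.0217  0.0423] 3.05 [-0.2641  0.305   1.836   0.      0.9997 -0.3589]
```

```bash
python3 - <<'E'
from scr import *
c=shot("wrist"); 
for z in (.042,.048):
  for uv in ([253,219],[253,290],[253,282]): print(z,uv,totool(onz(c,uv,z)[0]).round(1))
K=c["camera_matrix"];X=np.linalg.inv(c["hand_eye"])
for p in ([0,0,0],[.011,0,0],[.011,.014,-.011],[0.011,0.014,.019],[-.011,.014,.019]):
  q=X[:3,:3]@np.array(p)+X[:3,3]; r=q[:2]/q[2]; r=r*(1+c["k1"]*(r@r)); print(p,(K[:2,:2]@r+K[:2,2]).round(1))
E
```

```text
0.042 [253, 219] [10.1  1.6  0. ]
0.042 [253, 290] [-36.2   1.7   0.1]
0.042 [253, 282] [-30.6   1.7   0.1]
0.048 [253, 219] [12.5  1.5 -6. ]
0.048 [253, 290] [-32.1   1.7  -5.9]
0.048 [253, 282] [-26.7   1.6  -5.9]
[0, 0, 0] [250.3 235.7]
[0.011, 0, 0] [250.3 217.7]
[0.011, 0.014, -0.011] [276.9 225.4]
[0.011, 0.014, 0.019] [272.8 206.5]
[-0.011, 0.014, 0.019] [272.1 238.9]
```

```bash
python3 - <<'E'
from scr import *
c=shot("wrist"); 
for uv in ([209,245],[208,260],[206,280],[205,300],[291,245],[294,270],[253,225],[253,250],[253,285],[180,266],[300,266],[250,320]): print(uv,c["depth"][uv[1],uv[0]],totool(depthpt(c,uv)[0]).round(1))
E
```

```text
[209, 245] 0.14199117 [ 11.4 -18.8 -35. ]
[208, 260] 0.12910302 [ 11.3 -17.6 -48.5]
[206, 280] 0.12309389 [  6.7 -17.6 -56.2]
[205, 300] 0.12222378 [ -0.4 -18.  -59.3]
[291, 245] 0.14210841 [ 11.3  18.4 -34.9]
[294, 270] 0.12129004 [ 11.4  16.8 -56.6]
[253, 225] 0.17045389 [ 9.   1.5 -5.9]
[253, 250] 0.17339015 [-5.4  1.5 -7.3]
[253, 285] 0.18306385 [-29.6   1.6  -4.6]
[180, 266] 0.13194 [  7.4 -29.9 -46.7]
[300, 266] 0.12516315 [ 10.9  19.8 -52.8]
[250, 320] 0.19561441 [-58.   -0.1  -0.2]
```

```bash
python3 - <<'E'
from scr import *
c=shot("wrist"); 
for v in range(228,252,2): print(v,[totool(depthpt(c,[u,v])[0]).round(0).tolist() for u in (204,209,213)])
s=shot("side"); cv2.imwrite("pics/s1.png",cv2.resize(s["color"][150:250,200:330,::-1],(780,600),interpolation=cv2.INTER_CUBIC))
E
```

```text
228 [[-13.0, -33.0, 42.0], [-13.0, -29.0, 41.0], [-13.0, -26.0, 40.0]]
230 [[-15.0, -33.0, 41.0], [-15.0, -29.0, 41.0], [-15.0, -26.0, 41.0]]
232 [[-16.0, -33.0, 41.0], [-16.0, -29.0, 42.0], [-16.0, -26.0, 42.0]]
234 [[-17.0, -33.0, 41.0], [-18.0, -29.0, 41.0], [-18.0, -26.0, 42.0]]
236 [[-19.0, -33.0, 40.0], [-19.0, -29.0, 40.0], [-20.0, -27.0, 42.0]]
238 [[11.0, -22.0, -27.0], [11.0, -20.0, -27.0], [12.0, -18.0, -29.0]]
240 [[11.0, -22.0, -30.0], [11.0, -20.0, -29.0], [11.0, -18.0, -29.0]]
242 [[12.0, -21.0, -33.0], [12.0, -19.0, -32.0], [10.0, -18.0, -30.0]]
244 [[12.0, -21.0, -35.0], [11.0, -19.0, -33.0], [10.0, -18.0, -30.0]]
246 [[12.0, -21.0, -36.0], [12.0, -19.0, -36.0], [10.0, -17.0, -32.0]]
248 [[11.0, -21.0, -37.0], [11.0, -19.0, -37.0], [8.0, -18.0, -30.0]]
250 [[11.0, -21.0, -39.0], [11.0, -18.0, -39.0], [7.0, -18.0, -32.0]]
```

View pics/s1.png

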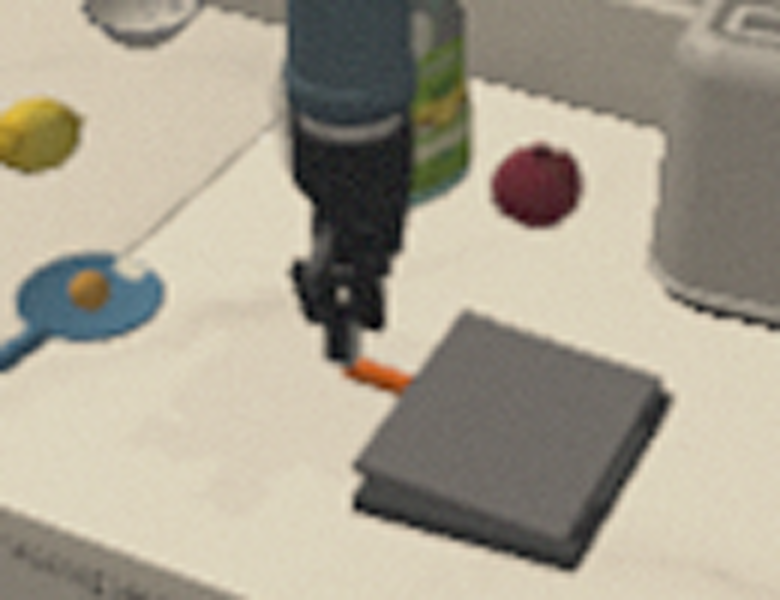

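The crop shows the fingertips at (340,360), just above and to the left of the stalk at (345–410,365–390). They may be higher than the TCP reading implies, so I'll measure the tip from the side camera.

```bash
python3 - <<'E'
from scr import *
s=shot("side"); print(pose()[:3,3])
for uv in ([257,205],[257,207],[257,208],[257,209],[256,209],[258,209]): print(uv,s["color"][uv[1],uv[0]],depthpt(s,uv)[0].round(4))
def proj(c,p):
  X=np.linalg.inv(c["X"]);q=X[:3,:3]@np.array(p)+X[:3,3]; r=q[:2]/q[2]; r=r*(1+c["k1"]*(r@r)); return (c["camera_matrix"][:2,:2]@r+c["camera_matrix"][:2,2]).round(1)
T=pose()
for z in (-.03,0,.011,.019): print(z,[proj(s,(T@[.011*i,.018*j,z,1])[:3]) for i,j in ((1,1),(1,-1),(-1,-1))])
E
```

```text
[ 0.53120456 -0.02152225  0.04179999]
[257, 205] [38 38 41] [ 0.5048 -0.0322  0.0937]
[257, 207] [49 51 48] [ 0.5082 -0.0301  0.0816]
[257, 208] [47 46 47] [ 0.5041 -0.0324  0.0804]
[257, 209] [34 35 38] [ 0.5049 -0.0318  0.075 ]
[256, 209] [23 23 24] [ 0.5034 -0.0283  0.0748]
[258, 209] [73 74 73] [ 0.5021 -0.0378  0.079 ]
-0.03 [array([257.5, 202. ]), array([253.5, 207.2]), array([258.8, 208.5])]
0 [array([257.6, 208.3]), array([253.7, 213.5]), array([259. , 214.9])]
0.011 [array([257.7, 210.6]), array([253.8, 215.8]), array([259. , 217.2])]
0.019 [array([257.7, 212.2]), array([253.8, 217.5]), array([259. , 218.8])]
```

Emit:
play_rows(
  xyz=[
    [0,0,0],
    [0,0,0],
    [0,0,0],
    [0,0,0],
    [0,0,0],
    [0,0,0],
    [0,0,0],
    [0,0,0],
    [0,0,0],
    [0,0,0],
  ],
  rot=[
    [0,0,0],
    [0,0,0],
    [0,0,0],
    [0,0,0],
    [0,0,0],
    [0,0,0],
    [0,0,0],
    [0,0,0],
    [0,0,0],
    [0,0,0],
  ],
  grip=[0.3,0.2,0.1,0.0,0.0,0.0,0.0,0.0,0.0,0.0],
)

```text
time_s: 4.6
eef_pos: [0.5312, -0.0215, 0.0418]
eef_rot: [-0.0, 0.673, 0.74, 0.0]
wrist_force: [0.9, -0.3, -0.7]
opening: 0.0
grasp_force: 0.0
```

```bash
python3 - <<'E'
from scr import *
o=readout.get_obs(); print(o["opening"],o["grasp_force"],o["eef_pos"])
c=shot("wrist","w3.png"); 
s=shot("side")
for v in range(204,216): print(v,s["color"][v,257],depthpt(s,[257,v])[0].round(4))
E
```

```text
0.00010895413786548269 0.0 [ 0.53123377 -0.02151926  0.04178598]
204 [32 35 35] [ 0.5202 -0.0232  0.0853]
205 [33 30 32] [ 0.521  -0.0226  0.08  ]
206 [25 26 31] [ 0.5148 -0.0262  0.0806]
207 [39 42 40] [ 0.5274 -0.0185  0.065 ]
208 [179 173 157] [0.5926 0.0206 0.0038]
209 [219 192 168] [0.5877 0.0178 0.0031]
210 [209 160 132] [0.582  0.0145 0.003 ]
211 [176 126  93] [ 0.5292 -0.017   0.0442]
212 [168 132 103] [ 0.5753  0.0107 -0.0012]
213 [207 190 168] [ 0.5692  0.0072 -0.0008]
214 [218 209 187] [5.622e-01 3.100e-03 4.000e-04]
215 [218 208 187] [ 0.5522 -0.0028  0.0043]
```

View pics/w3.png

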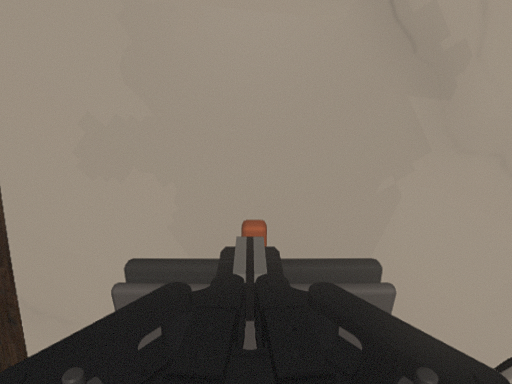

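The fingers closed to 0 above the stalk, whose tip is still visible at (254,228) below the finger bottom at (250,238). So the real fingertips stand about 40 mm short of where the pose claims. I'll measure that offset exactly.

```bash
python3 - <<'E'
from scr import *
c=shot("wrist"); 
for v in (236,237,238,239,240,242,245): print(v,[totool(depthpt(c,[u,v])[0]).round(1).tolist() for u in (240,246,252,258,263)])
print([totool(depthpt(c,[254,v])[0]).round(1).tolist() for v in (220,222,225,230,234)])
o,b,g=masks(c); print(big(o,(230,200,280,250))[1])
E
```

```text
236 [[11.0, -5.1, -24.2], [11.2, -2.2, -24.5], [11.8, 0.7, -26.0], [11.2, 3.7, -24.6], [11.0, 6.1, -24.2]]
237 [[11.7, -5.0, -26.7], [11.3, -2.2, -26.0], [12.0, 0.7, -27.4], [11.6, 3.6, -26.7], [11.5, 6.0, -26.5]]
238 [[11.3, -5.0, -27.1], [11.9, -2.1, -28.4], [11.4, 0.7, -27.3], [11.3, 3.6, -27.2], [11.2, 6.0, -27.0]]
239 [[11.6, -5.0, -28.8], [11.8, -2.1, -29.3], [11.0, 0.7, -27.6], [11.3, 3.6, -28.3], [11.9, 5.9, -29.5]]
240 [[11.8, -4.9, -30.3], [10.6, -2.1, -27.8], [11.2, 0.7, -29.2], [11.2, 3.5, -29.0], [10.9, 5.9, -28.4]]
242 [[11.1, -4.9, -30.9], [11.4, -2.1, -31.6], [11.9, 0.7, -32.7], [11.2, 3.5, -31.3], [11.5, 5.8, -31.8]]
245 [[11.3, -4.8, -34.6], [11.3, -2.1, -34.5], [11.5, 0.7, -34.9], [11.5, 3.4, -35.0], [11.3, 5.7, -34.6]]
[[10.4, 2.0, -1.8], [9.5, 2.0, -2.4], [9.3, 2.0, -6.3], [6.6, 2.0, -7.0], [4.9, 2.0, -8.4]]
[242 221  24  25 355]
```

Emit:
play_rows(
  xyz=[
    [0,0,0],
    [-6,2,0],
    [-6,2,10],
    [-6,2,25],
    [-6,2,43],
    [-6,2,43],
    [-6,2,43],
    [-6,2,43],
    [-6,2,43],
    [-6,2,43],
  ],
  rot=[
    [0,0,0],
    [0,0,0],
    [0,0,0],
    [0,0,0],
    [0,0,0],
    [0,0,0],
    [0,0,0],
    [0,0,0],
    [0,0,0],
    [0,0,0],
  ],
  grip=[0.5,0.5,0.5,0.5,0.5,0.4,0.2,0,0,0],
)

```text
time_s: 6.0
eef_pos: [0.5341, -0.0273, -0.001]
eef_rot: [0.0, 0.673, 0.74, 0.0]
wrist_force: [1.3, 0.7, -3.1]
opening: 0.147
grasp_force: 58.4
```

```bash
python3 - <<'E'
from scr import *
o=readout.get_obs(); print(o["opening"],o["grasp_force"],o["eef_pos"],pose()[:3,:3].round(4))
E
```

```text
0.14745927413645993 58.43168914318085 [ 0.53413178 -0.0272734  -0.00096749] [[-9.480e-02  9.955e-01  8.000e-04]
 [ 9.955e-01  9.480e-02 -0.000e+00]
 [-1.000e-04  8.000e-04 -1.000e+00]]
```

Emit:
play_rows(
  xyz=[
    [-1.8,0,-12.4],
    [-4.4,0,-24.5],
    [-8,0,-36.6],
    [-12.4,0,-48.2],
    [-17.7,0,-59.6],
    [-23.7,0,-70.4],
    [-30.6,0,-80.9],
    [-38.3,0,-90.9],
    [-46.6,0,-100.2],
    [-55.6,0,-108.9],
  ],
  rot=[
    [0,0,0],
    [0,0,0],
    [0,0,0],
    [0,0,0],
    [0,0,0],
    [0,0,0],
    [0,0,0],
    [0,0,0],
    [0,0,0],
    [0,0,0],
  ],
  grip=[0,0,0,0,0,0,0,0,0,0],
)

```text
time_s: 7.25
eef_pos: [0.5392, -0.082, 0.1083]
eef_rot: [-0.0, 0.673, 0.74, 0.001]
wrist_force: [5.7, 3.4, -8.0]
opening: 0.152
grasp_force: 60.2
```

```bash
python3 - <<'E'
from scr import *
o=readout.get_obs(); T=pose(); print(o["opening"],o["grasp_force"],o["eef_pos"],o["wrist_force"],o["torque"],T[:3,:3].round(4))
print("tool force",T[:3,:3].T@o["wrist_force"])
t=shot("top"); ot,_,_=masks(t); _,s2,c2=big(ot,(255,190,320,240)); print(s2,c2,depthpt(t,c2.round()))
E
```

```text
0.15206222745635928 60.210310220718384 [ 0.53921779 -0.08200255  0.10832197] [ 5.66473596  3.38660578 -7.95497962] [ 1.02955474 -0.88386967 -0.00832983] [[-9.470e-02  9.955e-01  7.000e-04]
 [ 9.955e-01  9.470e-02  1.800e-03]
 [ 1.700e-03  9.000e-04 -1.000e+00]]
tool force [2.82164271 5.95287468 7.96502658]Traceback (most recent call last):
  File "<stdin>", line 4, in <module>
  File "m.py", line 9, in big
    n,l,s,ce=cv2.connectedComponentsWithStats(z); k=1+np.argmax(s[1:,4]); return (l==k).astype(np.uint8),s[k],ce[k]
                                                      ~~~~~~~~~^^^^^^^^^
    return _wrapfunc(a, 'argmax', axis=axis, out=out, **kwds)
    return bound(*args, **kwds)
ValueError: attempt to get argmax of an empty sequence
```

Emit:
play_rows(
  xyz=[
    [-9.6,0,-7.9],
    [-19.7,0,-15.2],
    [-30.3,0,-21.6],
    [-41.3,0,-27.3],
    [-52.7,0,-32.2],
    [-64.6,0,-36.2],
    [-76.6,0,-39.3],
    [-88.8,0,-41.6],
    [-101.1,0,-42.9],
    [-113.5,0,-43.4],
  ],
  rot=[
    [0,0,0],
    [0,0,0],
    [0,0,0],
    [0,0,0],
    [0,0,0],
    [0,0,0],
    [0,0,0],
    [0,0,0],
    [0,0,0],
    [0,0,0],
  ],
  grip=[0,0,0,0,0,0,0,0,0,0],
)

```text
time_s: 8.55
eef_pos: [0.5499, -0.1943, 0.152]
eef_rot: [-0.001, 0.673, 0.74, 0.001]
wrist_force: [2.8, 6.5, -0.5]
opening: 0.156
grasp_force: 64.8
```

```bash
python3 - <<'E'
from scr import *
o=readout.get_obs(); T=pose(); print(o["opening"],o["grasp_force"],o["eef_pos"],o["wrist_force"])
print("tool force",T[:3,:3].T@o["wrist_force"])
c=shot("wrist"); s=shot("side"); t=shot("top")
a=np.vstack([cv2.resize(np.hstack([c["color"],s["color"]]),(800,300)),cv2.resize(np.hstack([s["color"][120:260,200:340],t["color"][150:290,240:380]]),(600,300),interpolation=cv2.INTER_CUBIC)[:, :].copy() if 0 else np.pad(cv2.resize(np.hstack([s["color"][120:260,200:340],t["color"][150:290,240:380]]),(600,300)),((0,0),(0,200),(0,0)))])
cv2.imwrite("pics/m1.png",a[:,:,::-1])
E
```

```text
0.1561883674217631 64.76477265357971 [ 0.54985686 -0.19427939  0.15201597] [ 2.79320979  6.5062505  -0.45836717]
tool force [6.20893964 3.40093612 0.47551973]
```

View pics/m1.png

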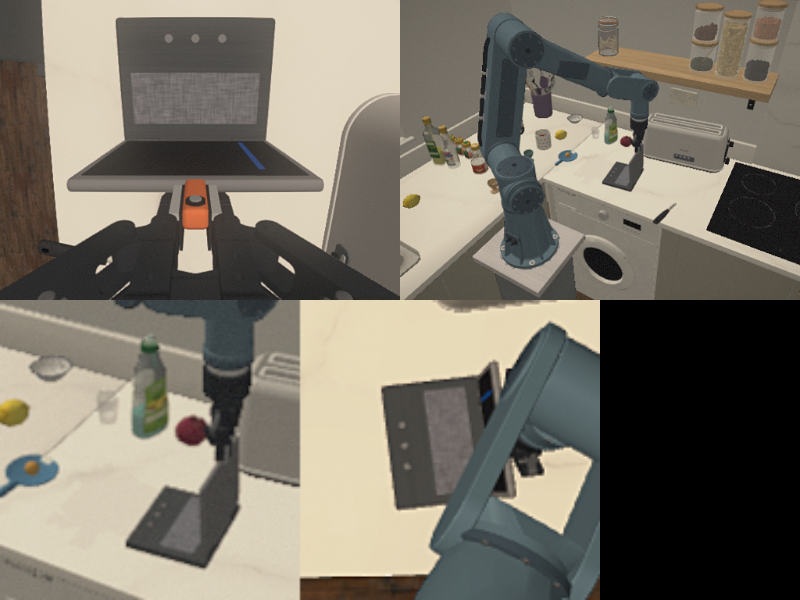

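The wrist view shows the screen face at tile rows 140–180 with the stalk held at (195,210). The base front edge with its buttons is at the top, with corners at (117,18) and (275,18).

```bash
python3 - <<'E'
from scr import *
c=shot("wrist"); T=pose()
R_=T[:3,:3]
for w in ((150,188,360,222),(130,195,230,228),(270,195,370,228)):
    ce,n,p=fit(c,w); n=n if n[1]>0 else -n
    print(ce,n, "angle", np.pi/2-np.arctan2(-n[2],np.hypot(*n[:2])) , "opening?", np.pi/2+np.arcsin(n[2]), len(p))
k=1.28
print("base front", onz(c,np.array([[117*k,19*k],[275*k,19*k]]),.018))
s=shot("side")
ce,n,p=fit(s,(296,188,310,205)); n=n if n[1]>0 else -n; print("side",ce,n)
E
```

```text
[ 0.55125694 -0.18675384  0.12168626] [-0.09377509  0.99466136 -0.04306983] angle 1.5277131693668549 opening? 1.5277131693668549 835
[ 0.50596054 -0.1905253   0.13406086] [-0.09659247  0.99444908 -0.04172427] angle 1.5290599428371612 opening? 1.5290599428371612 346
[ 0.59143218 -0.1824557   0.13439456] [-0.08995785  0.9951361  -0.04014621] angle 1.5306393219876835 opening? 1.5306393219876835 345
base front [[ 0.45096207 -0.06742429  0.018     ]
 [ 0.62541032 -0.05087426  0.018     ]]
side [ 0.63762061 -0.14804848  0.10163761] [-0.39497232  0.90594813  0.15249542]
```

Emit:
play_rows(
  xyz=[
    [-3,0,0],
    [-6,0,0],
    [-8,0,0],
    [-8,0,0],
    [-8,0,0],
    [-8,0,0],
    [-8,0,0],
    [-8,0,0],
    [-8,0,0],
    [-8,0,0],
  ],
  rot=[
    [0,0,0],
    [0,0,0],
    [0,0,0],
    [0,0,0],
    [0,0,0],
    [0,0,0],
    [0,0,0],
    [0,0,0],
    [0,0,0],
    [0,0,0],
  ],
  grip=[0,0,0,0,0,0,0.1,0.3,0.4,0.4],
)

```text
time_s: 10.05
eef_pos: [0.5503, -0.2038, 0.1509]
eef_rot: [-0.0, 0.673, 0.74, -0.0]
wrist_force: [-0.0, 1.2, 1.0]
opening: 0.402
grasp_force: 0.0
```

```bash
python3 - <<'E'
from scr import *
o=readout.get_obs(); print(o["opening"],o["grasp_force"],o["eef_pos"],o["wrist_force"])
c=shot("wrist"); T=pose()
for w in ((150,188,360,222),(130,195,230,228),(270,195,370,228)):
    ce,n,p=fit(c,w); n=n if n[1]>0 else -n
    print(ce,n, "opening", np.pi/2+np.arcsin(n[2]), len(p))
E
```

```text
0.40233026354192086 0.0 [ 0.55028038 -0.20384793  0.15087162] [-0.01653022  1.18523743  0.95762679]
[ 0.55126244 -0.19043168  0.13274887] [-0.09381192  0.99558623 -0.0027186 ] opening 1.5680777233814918 835
[ 0.50791178 -0.19456813  0.14301285] [-0.09473196  0.99549056  0.0049402 ] opening 1.5757365422604113 373
[ 0.58939006 -0.1868646   0.14304825] [-0.09311604  0.99564437  0.00465649] opening 1.5754528310718006 368
```

Emit:
play_rows(
  xyz=[
    [0,0,-25],
    [0,0,-50],
    [0,0,-75],
    [25,-4,-75],
    [75,-10,-75],
    [125,-16,-75],
    [175,-22,-75],
    [225,-28,-75],
    [275,-33,-75],
    [325,-38,-75],
  ],
  rot=[
    [0,0,0],
    [0,0,0],
    [0,0,0],
    [0,0,-0.1],
    [0,0,-0.25],
    [0,0,-0.4],
    [0,0,-0.55],
    [0,0,-0.7],
    [0,0,-0.85],
    [0,0,-1.0],
  ],
  grip=[0.5,0.5,0.5,0.5,0.5,0.5,0.5,0.5,0.5,0.5],
)

```text
time_s: 11.35
eef_pos: [0.4815, 0.1176, 0.2263]
eef_rot: [0.0, 0.233, 0.972, -0.0]
wrist_force: [1.1, -0.1, -0.1]
opening: 0.498
grasp_force: 0.0
```

```bash
python3 - <<'E'
from scr import *
T=pose(); print(T.round(4)); o=readout.get_obs(); print(o["q"].round(3))
g=np.array([.469,.204,.15]); print("togo",totool(g))
c=shot("wrist"); 
h=cv2.cvtColor(c["color"],cv2.COLOR_RGB2HSV); m=cv2.inRange(h,(95,80,30),(118,255,255)); 
mb,sb,cb=big(m,(0,0,512,384)); print(sb,cb)
E
```

```text
[[-8.910e-01  4.539e-01  6.000e-04  4.815e-01]
 [ 4.539e-01  8.910e-01 -3.000e-04  1.176e-01]
 [-6.000e-04 -0.000e+00 -1.000e+00  2.263e-01]
 [ 0.000e+00  0.000e+00  0.000e+00  1.000e+00]]
[-0.    -0.014  1.784 -0.     1.37  -1.1  ]
togo [50.38860073 71.30300258 76.22004465]
[ 86 343   7  11  27] [ 89.         347.55555556]
```

Emit:
play_rows(
  xyz=[
    [15,12,0],
    [30,24,0],
    [45,36,0],
    [60,48,0],
    [75,60,0],
    [90,71,0],
    [90,71,0],
    [90,71,0],
    [90,71,0],
    [90,71,0],
  ],
  rot=[
    [0,0,-0.12],
    [0,0,-0.25],
    [0,0,-0.37],
    [0,0,-0.37],
    [0,0,-0.37],
    [0,0,-0.37],
    [0,0,-0.37],
    [0,0,-0.37],
    [0,0,-0.37],
    [0,0,-0.37],
  ],
  grip=[1,1,1,1,1,1,1,1,1,1],
)

```text
time_s: 12.65
eef_pos: [0.4347, 0.2202, 0.2261]
eef_rot: [0.0, 0.053, 0.999, -0.0]
wrist_force: [-0.3, -0.6, -0.1]
opening: 1.002
grasp_force: 0.0
```

```bash
python3 - <<'E'
from scr import *
T=pose(); print(T.round(4))
c=shot("wrist","w4.png")
E
```

```text
[[-9.943e-01  1.065e-01  0.000e+00  4.347e-01]
 [ 1.065e-01  9.943e-01 -1.000e-04  2.202e-01]
 [-0.000e+00 -1.000e-04 -1.000e+00  2.261e-01]
 [ 0.000e+00  0.000e+00  0.000e+00  1.000e+00]]
```

View pics/w4.png

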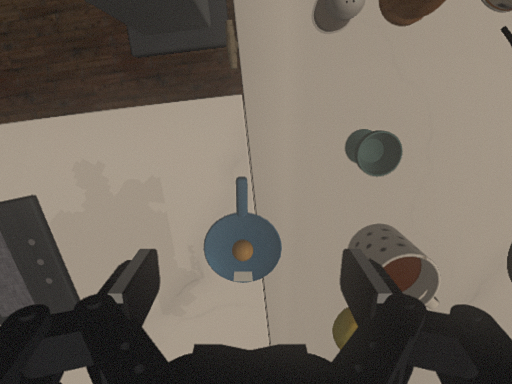

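The dish is clear between the fingers. The handle runs from (242,178) to (242,214), the dish centre is near (243,247), the praline is at (243,250) and the stripe at (243,276).

```bash
python3 - <<'E'
from scr import *
c=shot("wrist"); T=pose(); t=shot("top")
h=cv2.cvtColor(c["color"],cv2.COLOR_RGB2HSV); m=cv2.inRange(h,(95,70,30),(118,255,255)); mb,sb,cb=big(m,(190,165,300,300)); print(sb)
hm=mb.copy(); hm[209:]=0; ys,xs=np.nonzero(hm); uv=np.c_[xs,ys]
d=depthpt(c,uv); print("handle depth z",np.median(d[:,2]))
p=onz(c,uv,.024); ce=p.mean(0); v=np.linalg.svd(p[:,:2]-ce[:2])[2][0]; print("handle mean",ce,"dir",v,"ext",((p-ce)[:,:2]@v).min(),((p-ce)[:,:2]@v).max())
dm=mb.copy(); dm[:214]=0; cn=max(cv2.findContours(dm,0,2)[0],key=cv2.contourArea); e=cv2.minEnclosingCircle(cn); el=cv2.fitEllipse(cv2.convexHull(cn)); print(e,el)
C=onz(c,[el[0]],.018)[0]; print("dish centre",C)
hg=cv2.inRange(h,(12,100,80),(28,255,255)); _,sp,cp=big(hg,(220,225,270,275)); print("praline",sp,cp,onz(c,cp,.021))
hs=cv2.inRange(h,(0,0,130),(179,60,255)); _,ss,cs=big(hs,(228,268,260,285)); S=onz(c,cs,.019)[0]; print("stripe",ss,cs,S)
tb=big(masks(t)[1],(170,190,230,260))[0].copy(); th=tb.copy(); ys,xs=np.nonzero(tb); print(ys.max(), ys.min()); th[:237]=0; ys,xs=np.nonzero(th)
if len(xs): print("top handle",onz(t,[[xs.mean(),ys.mean()]],.024))
# height by two views: handle end
k=np.argmax(ys) if len(ys) else 0
if len(ys): print("end two views",cross(c,[242,sb[1]],t,[xs[ys==ys.max()].mean(),ys.max()+.5]))
u=(C-S)[:2]; print("axis yaw deg handle dir",np.degrees(np.arctan2(*u[::-1])))
u=u/np.linalg.norm(u)
for w in (C[:2]+.074*u, ): print("grip",w,totool([*w,.017]))
E
```

```text
[206 255  13  19  59]Traceback (most recent call last):
  File "<stdin>", line 5, in <module>
  File "h.py", line 21, in depthpt
    o,v=rays(c,uv); uv=np.atleast_2d(uv).astype(int)
        ~~~~^^^^^^
  File "h.py", line 15, in rays
    p=cv2.undistortPoints(uv.reshape(-1,1,2),K,d).reshape(-1,2)
      ~~~~~~~~~~~~~~~~~~~^^^^^^^^^^^^^^^^^^^^^^^^
cv2.error: OpenCV(4.12.0) /io/opencv/modules/calib3d/src/undistort.dispatch.cpp:347: error: (-215:Assertion failed) CV_IS_MAT(_src) && CV_IS_MAT(_dst) && (_src->rows == 1 || _src->cols == 1) && (_dst->rows == 1 || _dst->cols == 1) && _src->cols + _src->rows - 1 == _dst->rows + _dst->cols - 1 && (CV_MAT_TYPE(_src->type) == CV_32FC2 || CV_MAT_TYPE(_src->type) == CV_64FC2) && (CV_MAT_TYPE(_dst->type) == CV_32FC2 || CV_MAT_TYPE(_dst->type) == CV_64FC2) in function 'cvUndistortPointsInternal'
```

```bash
cat > dish.py <<'E'
from scr import *
c=shot("wrist"); T=pose(); t=shot("top")
h=cv2.cvtColor(c["color"],cv2.COLOR_RGB2HSV); print([h[y,x].tolist() for x,y in ((242,195),(225,240),(243,250),(243,276),(180,200))])
a=c["color"].astype(int); m=((a[:,:,2]-a[:,:,0])>20).astype(np.uint8); mb,sb,cb=big(m,(190,165,300,300)); print(sb)
hm=mb.copy(); hm[209:]=0; ys,xs=np.nonzero(hm); uv=np.c_[xs,ys]
d=depthpt(c,uv); print("handle depth z",np.median(d[:,2]))
p=onz(c,uv,.024); ce=p.mean(0); v=np.linalg.svd(p[:,:2]-ce[:2],full_matrices=False)[2][0]; print("handle mean",ce,"dir",v,"ext",((p-ce)[:,:2]@v).min(),((p-ce)[:,:2]@v).max())
dm=mb.copy(); dm[:218]=0; cn=max(cv2.findContours(dm,0,2)[0],key=cv2.contourArea); el=cv2.fitEllipse(cv2.convexHull(cn)); print(el)
C=onz(c,[el[0]],.016)[0]; print("dish centre",C)
hg=((a[:,:,0]-a[:,:,2])>50).astype(np.uint8); _,sp,cp=big(hg,(220,230,270,270)); print("praline",sp,cp,onz(c,cp,.021))
hs=((a.min(2)>130)).astype(np.uint8); _,ss,cs=big(hs,(228,268,260,282)); S=onz(c,cs,.018)[0]; print("stripe",ss,cs,S)
tb=big(masks(t)[1],(170,190,230,260))[0] ; tb[:237]=0; ys,xs=np.nonzero(tb)
if len(ys): print("top handle",onz(t,[[xs.mean(),ys.mean()]],.024),"end two views",cross(c,[242,sb[1]],t,[xs[ys==ys.max()].mean(),ys.max()+.5]))
u=(C-S)[:2]; u=u/np.linalg.norm(u); print("handle yaw deg",np.degrees(np.arctan2(u[1],u[0])),"tool x yaw",np.degrees(np.arctan2(T[1,0],T[0,0])))
w=C[:2]+.074*u; print("grip",w,totool([*w,.017]))
E
python3 dish.py
```

```text
[[101, 52, 94], [101, 57, 94], [16, 126, 130], [17, 41, 144], [18, 43, 165]]
[ 205  220   52   61 1544]Traceback (most recent call last):
  File "dish.py", line 6, in <module>
    d=depthpt(c,uv); print("handle depth z",np.median(d[:,2]))
  File "h.py", line 21, in depthpt
    o,v=rays(c,uv); uv=np.atleast_2d(uv).astype(int)
        ~~~~^^^^^^
  File "h.py", line 15, in rays
    p=cv2.undistortPoints(uv.reshape(-1,1,2),K,d).reshape(-1,2)
      ~~~~~~~~~~~~~~~~~~~^^^^^^^^^^^^^^^^^^^^^^^^
cv2.error: OpenCV(4.12.0) /io/opencv/modules/calib3d/src/undistort.dispatch.cpp:347: error: (-215:Assertion failed) CV_IS_MAT(_src) && CV_IS_MAT(_dst) && (_src->rows == 1 || _src->cols == 1) && (_dst->rows == 1 || _dst->cols == 1) && _src->cols + _src->rows - 1 == _dst->rows + _dst->cols - 1 && (CV_MAT_TYPE(_src->type) == CV_32FC2 || CV_MAT_TYPE(_src->type) == CV_64FC2) && (CV_MAT_TYPE(_dst->type) == CV_32FC2 || CV_MAT_TYPE(_dst->type) == CV_64FC2) in function 'cvUndistortPointsInternal'
```

```bash
sed -i 's/a=c\["color"\].astype(int); m=((a\[:,:,2\]-a\[:,:,0\])>20)/a=cv2.medianBlur(c["color"],3).astype(int); m=((a[:,:,2]-a[:,:,0])>4)/; s/a.min(2)>130/a.min(2)>110/' dish.py; python3 dish.py
```

```text
[[101, 51, 95], [103, 62, 94], [15, 128, 126], [19, 37, 145], [16, 41, 167]]
[ 204  178   77  103 3982]
handle depth z 0.0242490970754084
handle mean [0.46940108 0.20725262 0.024     ] dir [ 0.99611888 -0.08801804] ext -0.018902246078984303 0.01960965692232657
((241.97792053222656, 247.30311584472656), (68.77479553222656, 77.473388671875), 90.97796630859375)
dish centre [0.5464575  0.19880705 0.016     ]
praline [237 244  16  17 199] [244.5879397  251.99497487] [[0.55108229 0.20183269 0.021     ]]
stripe [228 272  32  10 197] [242.7715736  276.89340102] [0.58984901 0.19496826 0.018     ]
top handle [[0.47128451 0.20308527 0.024     ]] end two views (array([0.45489963, 0.20825461, 0.00516301]), np.float64(0.001829697655303894))
handle yaw deg 174.94427445421007 tool x yaw 173.93071871330343
grip [0.4727454  0.20532827] [-39.67272029 -11.14526162 209.08645595]
```

Emit:
play_rows(
  xyz=[
    [-15,-5,20],
    [-40,-10,50],
    [-40,-10,80],
    [-40,-10,110],
    [-40,-10,140],
    [-40,-10,170],
    [-40,-10,190],
    [-40,-10,200],
    [-40,-10,200],
    [-40,-10,200],
  ],
  rot=[
    [0,0,-0.018],
    [0,0,-0.018],
    [0,0,-0.018],
    [0,0,-0.018],
    [0,0,-0.018],
    [0,0,-0.018],
    [0,0,-0.018],
    [0,0,-0.018],
    [0,0,-0.018],
    [0,0,-0.018],
  ],
  grip=[0.6,0.5,0.5,0.5,0.5,0.5,0.5,0.5,0.5,0.5],
)

```text
time_s: 14.25
eef_pos: [0.474, 0.2067, 0.027]
eef_rot: [0.001, 0.044, 0.999, 0.0]
wrist_force: [-0.3, 0.4, 0.5]
opening: 0.501
grasp_force: 0.0
```

```bash
python3 - <<'E'
from scr import *
T=pose(); print(T.round(4)); c=shot("wrist","w5.png")
a=cv2.medianBlur(c["color"],3).astype(int); m=((a[:,:,2]-a[:,:,0])>4).astype(np.uint8)
for v in range(195,270,8):
    xs=np.nonzero(m[v,200:300])[0]
    if len(xs)>5: 
        q=[onz(c,[200+x,v],.024)[0] for x in (xs.min(),xs.max())]; print(v,xs.min()+200,xs.max()+200,[totool(k).round(1).tolist() for k in q], depthpt(c,[250,v])[0].round(3))
E
```

```text
[[-9.962e-01  8.760e-02  1.600e-03  4.740e-01]
 [ 8.760e-02  9.962e-01  3.000e-04  2.067e-01]
 [-1.600e-03  4.000e-04 -1.000e+00  2.700e-02]
 [ 0.000e+00  0.000e+00  0.000e+00  1.000e+00]]
195 244 258 [[23.6, -2.9, 3.1], [23.6, 4.9, 3.1]] [0.451 0.209 0.023]
203 239 260 [[18.9, -5.8, 3.1], [18.9, 6.1, 3.1]] [0.455 0.209 0.025]
211 239 259 [[14.1, -5.8, 3.1], [14.1, 5.5, 3.1]] [0.46  0.208 0.025]
219 238 259 [[9.2, -6.4, 3.1], [9.2, 5.6, 3.1]] [0.465 0.208 0.025]
227 238 259 [[4.3, -6.5, 3.1], [4.3, 5.6, 3.1]] [0.469 0.208 0.026]
235 237 259 [[-0.8, -7.1, 3.1], [-0.8, 5.7, 3.1]] [0.475 0.207 0.025]
243 237 259 [[-5.9, -7.2, 3.1], [-5.9, 5.7, 3.1]] [0.48  0.207 0.024]
251 237 259 [[-11.1, -7.3, 3.1], [-11.1, 5.8, 3.1]] [0.485 0.206 0.025]
259 237 258 [[-16.4, -7.3, 3.1], [-16.5, 5.2, 3.1]] [0.49  0.206 0.024]
267 220 274 [[-21.9, -17.6, 3.1], [-21.9, 14.9, 3.2]] [0.495 0.205 0.026]
```

View pics/w5.png

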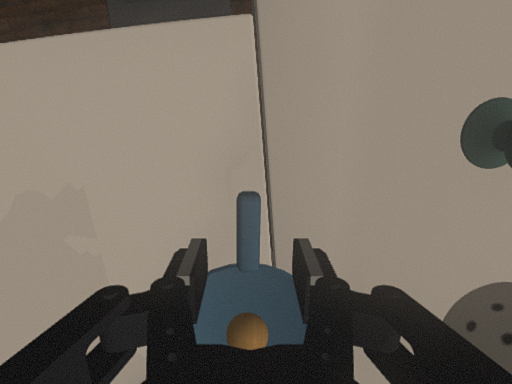

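The handle runs between the pads at (248,192)–(248,268), centred within 1 mm, and the praline sits at (248,333). I'll go down the rest of the way and close gently.

Emit:
play_rows(
  xyz=[
    [0,-0.7,20],
    [0,-0.7,38],
    [0,-0.7,47],
    [0,-0.7,47],
    [0,-0.7,47],
    [0,-0.7,47],
    [0,-0.7,47],
    [0,-0.7,47],
    [0,-0.7,47],
    [0,-0.7,47],
  ],
  rot=[
    [0,0,0.015],
    [0,0,0.015],
    [0,0,0.015],
    [0,0,0.015],
    [0,0,0.015],
    [0,0,0.015],
    [0,0,0.015],
    [0,0,0.015],
    [0,0,0.015],
    [0,0,0.015],
  ],
  grip=[0.45,0.4,0.35,0.3,0.28,0.26,0.24,0.22,0.2,0.18],
)

```text
time_s: 15.55
eef_pos: [0.4739, 0.2057, -0.0202]
eef_rot: [0.001, 0.051, 0.999, 0.0]
wrist_force: [-0.5, 0.3, 6.6]
opening: 0.186
grasp_force: 3.4
```

Emit:
play_rows(
  xyz=[
    [0,0,0],
    [0,0,0],
    [0,0,0],
    [0,0,0],
    [0,0,0],
    [0,0,0],
    [0,0,0],
    [0,0,0],
    [0,0,0],
    [0,0,0],
  ],
  rot=[
    [0,0,0],
    [0,0,0],
    [0,0,0],
    [0,0,0],
    [0,0,0],
    [0,0,0],
    [0,0,0],
    [0,0,0],
    [0,0,0],
    [0,0,0],
  ],
  grip=[0.17,0.16,0.15,0.14,0.1,0,0,0,0,0],
)

```text
time_s: 16.8
eef_pos: [0.4739, 0.2058, -0.0201]
eef_rot: [0.001, 0.051, 0.999, -0.0]
wrist_force: [-1.3, -0.1, 8.6]
opening: 0.152
grasp_force: 60.8
```

```bash
python3 - <<'E'
from scr import *
T=pose(); print(T.round(4)); c=shot("wrist","w6.png"); a=cv2.medianBlur(c["color"],3).astype(int)
hg=((a[:,:,0]-a[:,:,2])>50).astype(np.uint8); _,sp,cp=big(hg,(180,250,320,384)); print(sp,cp, readout.get_obs()["wrist_force"])
E
```

```text
[[-9.947e-01  1.024e-01  1.300e-03  4.739e-01]
 [ 1.024e-01  9.947e-01 -1.000e-04  2.058e-01]
 [-1.300e-03  1.000e-04 -1.000e+00 -2.010e-02]
 [ 0.000e+00  0.000e+00  0.000e+00  1.000e+00]]Traceback (most recent call last):
  File "<stdin>", line 3, in <module>
  File "m.py", line 9, in big
    n,l,s,ce=cv2.connectedComponentsWithStats(z); k=1+np.argmax(s[1:,4]); return (l==k).astype(np.uint8),s[k],ce[k]
                                                      ~~~~~~~~~^^^^^^^^^
    return _wrapfunc(a, 'argmax', axis=axis, out=out, **kwds)
    return bound(*args, **kwds)
ValueError: attempt to get argmax of an empty sequence
```

Emit:
play_rows(
  xyz=[
    [0,0,-1],
    [0,0,-4],
    [0,0,-10],
    [0,0,-20],
    [0,0,-33],
    [0,0,-47],
    [0,0,-61],
    [0,0,-73],
    [0,0,-80],
    [0,0,-82],
  ],
  rot=[
    [0,0,0],
    [0,0,0],
    [0,0,0],
    [0,0,0],
    [0,0,0],
    [0,0,0],
    [0,0,0],
    [0,0,0],
    [0,0,0],
    [0,0,0],
  ],
  grip=[0,0,0,0,0,0,0,0,0,0],
)

```text
time_s: 18.1
eef_pos: [0.4734, 0.2058, 0.0616]
eef_rot: [0.0, 0.051, 0.999, 0.0]
wrist_force: [-0.8, 0.0, -2.1]
opening: 0.15
grasp_force: 58.5
```

```bash
cat > chk.py <<'E'
from scr import *
import sys
o=readout.get_obs(); T=pose(); print(T.round(4),o["wrist_force"].round(1),o["torque"].round(2),o["opening"])
s=shot("side"); w=shot("wrist"); t=shot("top"); n=sys.argv[1]
def proj(c,p):
  X=np.linalg.inv(c["X"]);q=X[:3,:3]@np.array(p)+X[:3,3]; r=q[:2]/q[2]; return (c["camera_matrix"][:2,:2]@r+c["camera_matrix"][:2,2])
cs=(T@[-.074,0,-.04,1])[:3]; a=proj(s,cs).astype(int); b=proj(t,cs).astype(int); print("pred centre",cs,a,b)
crop=lambda c,p:cv2.resize(c["color"][p[1]-50:p[1]+50,p[0]-67:p[0]+67],(400,300),interpolation=cv2.INTER_CUBIC)
im=np.vstack([np.hstack([crop(s,a),crop(t,b)]),np.hstack([cv2.resize(w["color"],(400,300)),cv2.resize(s["color"],(400,300))])])
cv2.imwrite("pics/"+n,im[:,:,::-1])
for k,c,p in (("side",s,a),("top",t,b)):
  x=cv2.cvtColor(c["color"],cv2.COLOR_RGB2HSV)
  try:
    r=big(cv2.inRange(x,(10,120,90),(24,255,255)),(p[0]-18,p[1]-18,p[0]+18,p[1]+18)); print(k,"praline",r[1],r[2]); globals()[k]=(c,r[2])
  except Exception: print(k,"no praline")
if "side" in globals() and "top" in globals():
  P,e=cross(*side,*top); print("praline xyz",P,e,"from pred",P-cs)
E
python3 chk.py m2.png
```

```text
[[-9.947e-01  1.026e-01  7.000e-04  4.734e-01]
 [ 1.026e-01  9.947e-01  1.000e-04  2.058e-01]
 [-7.000e-04  2.000e-04 -1.000e+00  6.160e-02]
 [ 0.000e+00  0.000e+00  0.000e+00  1.000e+00]] [-0.8  0.  -2.1] [-0.04  0.11  0.05] 0.15017068072349563
pred centre [0.54694769 0.19823764 0.10168203] [212 181] [193 215]
side praline [212 179   4   6  18] [213.61111111 181.88888889]
top praline [191 211   8   8  36] [195.33333333 213.61111111]
praline xyz [0.55166656 0.19461439 0.09861833] 0.0007689436152504655 from pred [ 0.00471887 -0.00362325 -0.0030637 ]
```

View pics/m2.png

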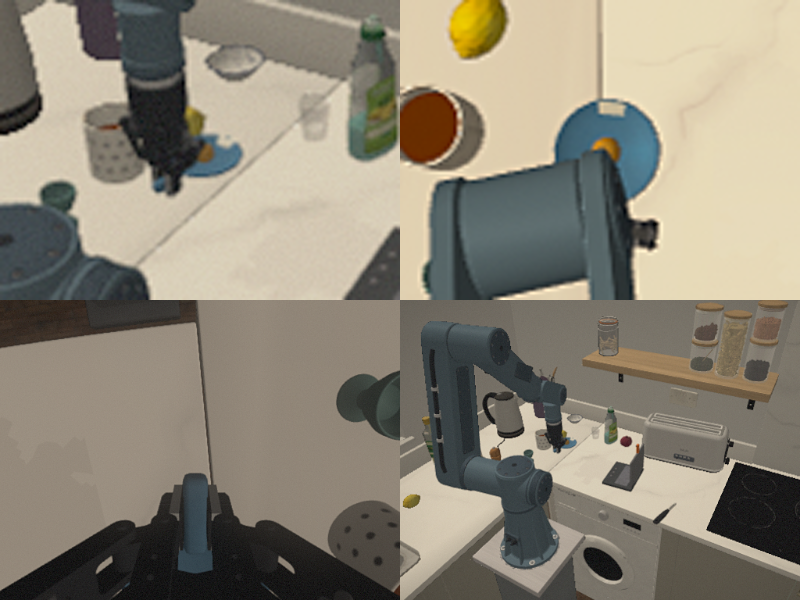

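The crops show the dish in the air, level, with the praline at the middle and the stripe at (612,107) in the top crop. The handle sits squarely between the pads. Next comes the slow turn with the move.

Emit:
play_rows(
  xyz=[
    [-0.5,0,0],
    [-2,-1,-1],
    [-4.5,-2,-2],
    [-8,-3,-3.5],
    [-11.5,-4.5,-5],
    [-15,-6,-6.5],
    [-18,-7,-8],
    [-20.5,-8,-9],
    [-22,-8.5,-9],
    [-22.5,-8.5,-9],
  ],
  rot=[
    [0,0,0.02],
    [0,0,0.07],
    [0,0,0.15],
    [0,0,0.25],
    [0,0,0.35],
    [0,0,0.45],
    [0,0,0.55],
    [0,0,0.63],
    [0,0,0.68],
    [0,0,0.7],
  ],
  grip=[0,0,0,0,0,0,0,0,0,0],
)

```text
time_s: 19.5
eef_pos: [0.4945, 0.1949, 0.0697]
eef_rot: [-0.0, 0.391, 0.92, -0.0]
wrist_force: [0.2, 0.0, -1.5]
opening: 0.153
grasp_force: 58.5
```

```bash
python3 chk.py m3.png; python3 -c "
from h import *
print(totool([.516,.184,.080]))"
```

```text
[[-6.938e-01  7.202e-01 -7.000e-04  4.945e-01]
 [ 7.202e-01  6.938e-01 -1.000e-04  1.949e-01]
 [ 4.000e-04 -6.000e-04 -1.000e+00  6.970e-02]
 [ 0.000e+00  0.000e+00  0.000e+00  1.000e+00]] [ 0.2  0.  -1.5] [0.06 0.05 0.  ] 0.1532767458747044
pred centre [0.54584533 0.14163707 0.10966328] [223 183] [213 215]
side praline [222 181   6   6  30] [224.33333333 183.5       ]
top praline [210 211   9   9  66] [213.96969697 214.87878788]
praline xyz [0.54615669 0.13941808 0.11147261] 0.00033497625694158667 from pred [ 0.00031136 -0.00221899  0.00180933]
[-22.91564503   7.8463489  -10.17151033]
```

Emit:
play_rows(
  xyz=[
    [-0.5,0,0],
    [-2,1,-1],
    [-4.5,2,-2],
    [-8,3,-3.5],
    [-11.5,4,-5],
    [-15,5.5,-6.5],
    [-18,6.5,-8],
    [-21,7.5,-9],
    [-22.5,8,-10],
    [-23,8,-10],
  ],
  rot=[
    [0,0,0.02],
    [0,0,0.07],
    [0,0,0.15],
    [0,0,0.25],
    [0,0,0.35],
    [0,0,0.45],
    [0,0,0.54],
    [0,0,0.61],
    [0,0,0.66],
    [0,0,0.675],
  ],
  grip=[0,0,0,0,0,0,0,0,0,0],
)

```text
time_s: 20.9
eef_pos: [0.5165, 0.184, 0.0801]
eef_rot: [0.0, 0.674, 0.739, 0.0]
wrist_force: [-0.5, -0.3, -0.7]
opening: 0.152
grasp_force: 58.5
```

```bash
cat > fin.py <<'E'
from scr import *
s=shot("side"); t=shot("top"); T=pose()
# dish in top view: blue mask, stripe
a=cv2.medianBlur(t["color"],3); x=cv2.cvtColor(a,cv2.COLOR_RGB2HSV)
mb,sb,cb=big(cv2.inRange(x,(98,110,60),(112,255,255)),(180,180,265,250)); print(sb,cb)
ys,xs=np.nonzero(mb); d=depthpt(t,np.c_[xs,ys]); d=d[(d[:,2]>.09)&(d[:,2]<.14)]
A=np.c_[d[:,:2]-d[:,:2].mean(0),np.ones(len(d))]; k=np.linalg.lstsq(A,d[:,2],rcond=None)[0]; print("tilt x,y",k, len(d))
p=onz(t,np.c_[xs,ys],.115); print("ext",p.min(0),p.max(0))
cs=(T@[-.074,0,-.04,1])[:3]
w=cv2.inRange(x,(0,0,170),(179,70,255)); hull=cv2.convexHull(max(cv2.findContours(mb,0,2)[0],key=cv2.contourArea)); hm=np.zeros_like(mb); cv2.fillConvexPoly(hm,hull,1)
try:
  ms,ss,c2=big(w*cv2.dilate(hm,np.ones((3,3),np.uint8)),(180,180,265,250)); S=onz(t,c2,.117)[0]; print("stripe",ss,c2,S)
  g=big(cv2.inRange(x,(10,120,90),(24,255,255)),(190,190,250,240)); P=onz(t,g[2],.121)[0]; print("praline",P)
  for n,C in (("praline",P),("pred",cs)):
    u=(S-C)[:2]; print(n,"stripe dir deg",np.degrees(np.arctan2(u[1],u[0])),"len",np.linalg.norm(u),"want",np.degrees(np.arctan2(-.9956,.0938)))
except Exception as e: print(e)
print("tool -x yaw",np.degrees(np.arctan2(-T[1,0],-T[0,0])),cs)
f=np.array([-.0938,.9956]); l=np.array([.9956,.0938]); e=np.array([.5387,-.0596]); print("front dist",(cs[:2]-e)@f,"lateral",(cs[:2]-e)@l)
E
python3 chk.py m4.png; python3 fin.py
```

```text
[[-9.220e-02  9.957e-01  2.000e-04  5.165e-01]
 [ 9.957e-01  9.220e-02  0.000e+00  1.840e-01]
 [ 0.000e+00  2.000e-04 -1.000e+00  8.010e-02]
 [ 0.000e+00  0.000e+00  0.000e+00  1.000e+00]] [-0.5 -0.3 -0.7] [ 0.09 -0.   -0.02] 0.1520685420031849
pred centre [0.52330237 0.11033296 0.1201385 ] [227 186] [224 222]
side praline [225 183   6   7  30] [227.7        186.23333333]
top praline [221 218   9  10  68] [224.80882353 222.19117647]
praline xyz [0.5240316  0.10833151 0.12153519] 9.80468614745625e-07 from pred [ 0.00072923 -0.00200145  0.0013967 ]
[212 205  30  35 709] [225.57545839 222.10296192]
tilt x,y [0.0109092  0.00354537 0.11155141] 703
ext [0.4767983  0.06314537 0.115     ] [0.57336184 0.14531483 0.115     ]
stripe [238 217   5   9  34] [240.02941176 220.88235294] [0.52693302 0.06555616 0.117     ]
praline [0.52429438 0.10838953 0.121     ]
praline stripe dir deg -86.47490090404024 len 0.042914560616458375 want -84.61779158294337
pred stripe dir deg -85.17420619642584 len 0.045017125459373246 want -84.61779158294337
tool -x yaw -84.6393002458119 [0.52314589 0.11041371 0.12001945]
front dist 0.17072462364527902 lateral 0.0004616107234681286
```

```bash
python3 -c "
from bench import ctrl
print(ctrl.hand_in())"
```

```text
the job is handed in; nothing more can be done
None
```

I handed the job in at about 21 s. The screen was released upright (about 1.57 rad measured then, not re-measured afterwards). The dish is held level to within about 1° with the praline in its middle, its stripe within about 2° of square to the screen, centred 17 cm from the display's front edge and about 10 cm up.

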